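Turn a solar module over against the stop rail

ROBOT

A 6-joint arm with a two-finger parallel gripper is mounted at the origin on the work surface. World frame = base frame: x ahead of the robot, y to its left, z up, the work surface at z = 0. Lengths are in mm, angles in rad, forces in N, time in s.
With the tool pointing down it reaches from about 325 to 850 mm from the base axis. Payload 15.5 kg.
Tool frame: the origin (TCP) lies at the very end of the fingers, on their centre line; the grasp point (between the pads) lies 19 mm behind it (grip_depth is the distance from the TCP to the grasp point, in mm); z points along the fingers, y is the direction in which the jaws open and shut (so a half turn about z gives the same grasp; the last joint's range is limited). The gripper opens to 91 mm and grips with 3 to 60 N. Pads are 32 mm wide; open, the fingers measure 118 mm over their backs; the gripper's body (76 mm by 178 mm) begins 60 mm behind the grasp point.
Start: joints at [-0.096, 0.494, 1.345, -0, 1.302, -0.096], TCP at [625.001, 0.003, 213.915] pointing down, gripper open.
Joint ranges: [-2.91, 2.91], [-0.82, 2.16], [0.22, 2.67], [-1.22, 4.37], [0.12, 2.79], [-3.08, 3.08]. Speed limits (rad/s): [1.89, 1.89, 2.57, 3.01, 3.01, 3.01].

INTERFACE

Orientations are given as a rotation vector (axis times angle).
In Python, from bench import sense, get_image, job_done, grip_depth gives the robot as it stands. The module is installed in compiled form; this text tells all that it offers.
- The arm moves only by the tool jog_arm, never from a script. Its argument "targets" is text: rows parted by semicolons, each of 7 numbers parted by spaces: the shift along the world's x, y, z in mm, then the turn, a rotation vector about the world's x, y, z in degrees, then the closure, from 0 (fully open) to 1 (shut). In form: tx ty tz wx wy wz hand; .... A call has 1 to 12 rows; each row is the pose to reach, as a shift and turn from the pose commanded when the call began; what a row does not reach only later rows make up. A row lasts 1/12 s, in which the tool goes at most 41.7 mm and 7.16 degrees, less where a joint would pass 70% of its speed; a pose out of reach is approached as far as the arm can. A call with a gripper value outside its range is refused whole. The fingers move at their own pace and stop on an object; "grip_force" is the grip in N (left out, the last holds). Time passes only in rows, so rows that repeat a pose let the fingers close. It gives the time, the measured TCP pose, the force and the opening at its end, in the units of the state.
- sense(): the state, without advancing time (a new reading comes with each control period).
- get_image(name): name is "scene" or "side" or "wrist"; returns a dict with "image" (420x560x3 uint8, red, green, blue), "z_map" (420x560 float32, mm along the optical axis (not along the pixel's ray), 0 where there is no reading), "fx", "fy", "cx", "cy" (pixels), "xyz" and "orientation" of the camera in the world; the wrist camera has in their place "mount" (4x4, takes a point from camera to tool coordinates, whose origin is the TCP and whose axes are the flange's). Camera axes: x right, y down, z forward; pixel columns grow to the right and rows downward; lengths in mm; the calibration is good to about 2 mm. A picture is of the moment at which its call begins: read the wrist's pose just before it.
- job_done(): hands the job in, once; it reports no verdict.
The state is a dict: "clock": time; "qpos": joint angles; "qvel": joint speeds; "joint_torque": joint torques, N m; "ee_pos": TCP position; "orientation": TCP orientation; "ft_force": force on the tool from outside, world axes, zero at the start; "torque": the same for the moment, N m; "opening": finger opening in mm.
Only numpy, scipy, OpenCV 4.12 (cv2) and the standard library are available. Lean on these libraries where they do the work, as an engineer would, in place of code of your own. Each camera call takes 0.05 s, during which the arm holds its last target. There are 200 camera calls.

TASK

Two small solar modules lie on the bench in front of the white-faced stop rail: one shows its dark cells, the other lies on its face with its white back up. Turn the face-down one over so that it ends lying flat on the bench in front of the rail with its cells up: with the fingertips push it along the bench into the rail's sloping face until it tips up and leans on the rail, then push its raised edge back over from behind. Do not pick it up or carry it, and leave everything else where it is.

Things in the scene. Friction and masses are not known exactly. Their poses are not given: they have to be found in the camera images.
- module: solar module to turn over: flat rigid plate 90 (its x) x 70 (its y) x 8 mm (z), about 90 g, bench friction about 0.6. Origin at the middle of the plate. Its z axis points out of its white back (black patch on it): up at the start, down at the end; dark cells on the other face. Starts flat, 90 mm side towards the rail within 0.15 rad, 10 to 40 mm from the rail's foot, in its left or right half
- rail: fixed stop rail, 320 mm long along its y; -x side (to the robot) is a slick white face, friction about 0.2. Origin on the bench below the top front edge. In x, z (mm) the face rises from the foot (-27, 0) at 42 degrees to (-11.5, 14), steeper to (-4, 29) and to the top edge (0, 50). The upright is 10 mm thick (x 0 to 10); behind it a 5 mm high flange reaches x = 32
- rail_foot (a point): middle of the rail's foot line on the bench. A module pushed square by its near edge rides up the face; when that edge reaches the foot line the module leans at about 62 degrees over the rail's top edge and stays so when let go
- rail_top (a point): middle of the rail's top front edge, 50 mm high. A leaning module's raised edge stands about 80 mm high, 30 mm above this and about 16 mm behind it. Pushed towards the robot (-x of the rail) from behind until past upright, it falls over on the bench in front of the rail
- other_module: a second module of the same size, already cells up in the other half of the rail; bystander, origin at the middle of the plate
- adapter: bystander: small black twin plug adapter 34 x 19 x 22 mm high, standing between the two modules; origin under its middle
- screw_jar: bystander: small clear jar, 44 mm across, 52 mm high, beyond the rail's +y end; origin under its middle
- light_sensor: bystander: white round light sensor, 52 mm across, 34 mm high, beyond the rail's -y end; origin under its middle
- screwdriver: bystander: screwdriver 160 mm long lying behind the rail about along it, 100 mm or more behind the top edge, under 40 mm high
- multimeter: bystander: hand multimeter 150 x 75 x 36 mm, lying far to the robot's right
- decade_box: bystander: blue resistance box 90 x 120 x 57 mm, far to the robot's left
Mind the look-alikes: they are no part of the job. What is shaped like the module but red or turquoise is not meant.

How it is judged:
By the outcome, as a careful person would: the job done as asked, in the order asked, and still so for the second after the job is handed in, with the robot touching nothing.
It also fails if it takes over 48 s, if anything falls off the work surface, if the arm or the gripper's body presses on something with over 40 N, if the wrist force passes 120 N, or if a joint passes its speed limit or range.

## Working session

There is one attempt and no reset: what is moved stays moved. The work goes in short steps, Python scripts to look and compute and a tool call to move; the robot and the scene stay as the last step left them, time stands still between calls to the robot, and variables do not carry over. Pictures are saved under pics/ and viewed, about 8 in all and at most 12, crops included, and the job is handed in when it is done.

Besides the shell and the picture viewer there is one more tool, called after "Emit:" as name(argument=value, ...) on one line, values as JSON. jog_arm: Moves the arm, as the interface text tells. Its arguments: {"type":"object","properties":{"targets":{"type":"string"},"grip_force":{"type":"number"}},"required":["targets"]}

```bash
mkdir -p pics; cat > h.py <<'E'
import numpy as np, cv2
from scipy.spatial.transform import Rotation as R
from bench import sense,get_image
def rot(o):
    o=np.array(o,float); return o if o.shape==(3,3) else (R.from_rotvec(o) if o.size==3 else R.from_quat(o)).as_matrix()
def grab(n):
    s=sense(); d=get_image(n)
    if 'mount' in d:
        M=np.array(d['mount']); T=np.eye(4); T[:3,:3]=rot(s['orientation']); T[:3,3]=s['ee_pos']; d['T']=T@M
    else:
        T=np.eye(4); T[:3,:3]=rot(d['orientation']); T[:3,3]=d['xyz']; d['T']=T
    z=d['z_map']; v,u=np.indices(z.shape)
    p=np.stack([(u-d['cx'])/d['fx']*z,(v-d['cy'])/d['fy']*z,z,np.ones_like(z)],-1)
    d['P']=(p@d['T'].T)[...,:3]; d['P'][z==0]=np.nan
    return d
def save(im,n): cv2.imwrite('pics/'+n,cv2.cvtColor(im,cv2.COLOR_RGB2BGR))
E
python3 - <<'E'
from h import *
print(sense())
for n in('scene','side'):
    d=grab(n); save(d['image'],n+'0.png'); np.save(n+'0.npy',d['P']); np.save(n+'i.npy',d['image']); print(n,d['xyz'],d['orientation'],d['fx'])
E
```

```text
{'clock': 0.0, 'qpos': array([-9.54745687e-02,  4.94193632e-01,  1.34612539e+00, -1.23879675e-05,
        1.30253229e+00, -9.54766340e-02]), 'qvel': array([-0.00091588,  0.00123969, -0.00159799,  0.0019101 , -0.0001948 ,
       -0.00067652]), 'joint_torque': array([-1.07322368e-03, -8.78814626e+01, -3.81857479e+01,  7.05250050e-02,
        5.33505273e-02, -1.50444166e-04]), 'ee_pos': array([6.24610068e+02, 5.22056161e-02, 2.13333727e+02]), 'orientation': array([-2.22075425e+00, -2.22076615e+00,  1.27245965e-03]), 'ft_force': array([0.74926558, 0.99082481, 0.29660333]), 'torque': array([ 0.03348372, -0.02502923, -0.00373435]), 'opening': 91.07526234646865}
scene [1304.11006414 -804.74339565 1186.90100595] [-2.21830162 -0.90443791  0.3479883 ] 446.0205405059863
side [ 199.63218529 -746.85628803  862.01070214] [-2.28732072  0.55555267 -0.22989116] 389.79056430134784
```

View pics/scene0.png

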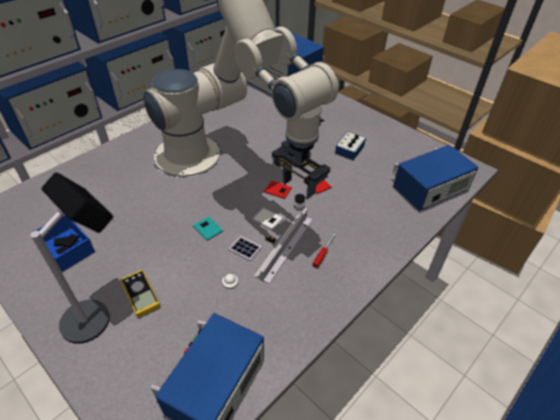

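View pics/side0.png

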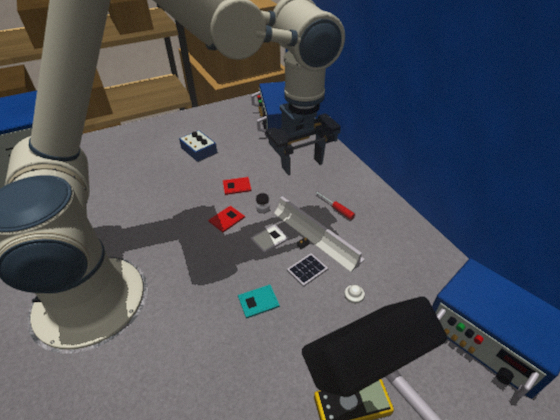

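Candidates for the module: the white-back plate at scene (270,220) / side (270,236), which has a black patch and is partly shaded. Others: the dark-cells plate at scene (245,248), red plates at (278,189) and (320,186), and a turquoise one at (207,228). Only the white-back one fits. Next I'll measure and take a close crop.

```bash
python3 - <<'E'
from h import *
for n,pts in(('scene',[(270,220),(245,248),(278,189),(320,186),(207,228),(300,201),(230,281),(272,240),(262,272),(308,215),(322,252)]),('side',[(270,236),(307,268),(262,202),(304,242),(354,293),(280,203),(360,262),(345,212)])):
    P=np.load(n+'0.npy')
    for u,v in pts: print(n,(u,v),P[v,u].round(0))
d=grab('wrist'); save(d['image'],'w0.png'); np.save('w0.npy',d['P'])
im=np.load('sidei.npy')[170:320,200:400]; im=cv2.resize(im,None,fx=3,fy=3,interpolation=2)
w=cv2.resize(d['image'],(600,450)); out=np.zeros((450,0,3),np.uint8)
save(im,'crop0.png')
E
```

```text
scene (270, 220) [523. -25.   9.]
scene (245, 248) [ 555. -177.    9.]
scene (278, 189) [426. 116.   5.]
scene (320, 186) [528. 248.   2.]
scene (207, 228) [ 392. -210.    9.]
scene (300, 201) [558.  95.  46.]
scene (230, 281) [ 631. -311.   27.]
scene (272, 240) [598. -90.  13.]
scene (262, 272) [ 688. -226.   45.]
scene (308, 215) [596. 101.  -5.]
scene (322, 252) [761. -17.  26.]
side (270, 236) [509. -22.  11.]
side (307, 268) [ 548. -177.   11.]
side (262, 202) [535.  89.  47.]
side (304, 242) [584. -94.  17.]
side (354, 293) [nan nan nan]
side (280, 203) [592.  78.  27.]
side (360, 262) [ 691. -224.    7.]
side (345, 212) [755. -48.  23.]
```

View pics/w0.png

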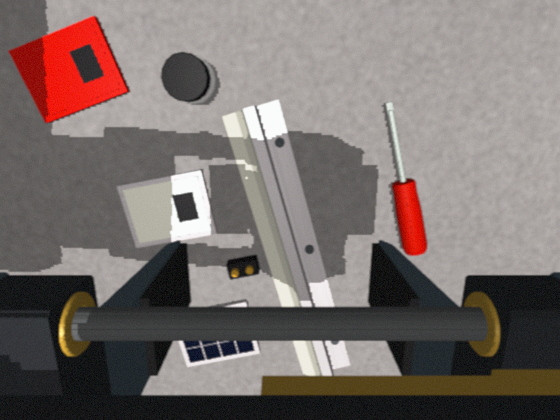

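View pics/crop0.png

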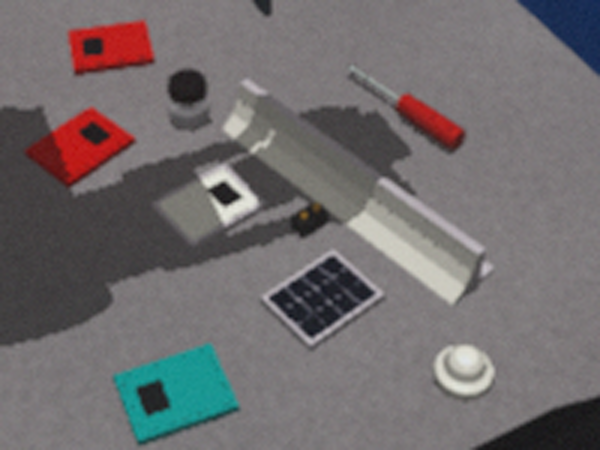

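The wrist view shows the white-back module at (118..213, 171..247). Its 90 mm length points at the rail, whose foot line runs from about (223,116) to (305,375). The adapter is at (243,267), the cells-up module at (220,340), the jar at (190,78) and the screwdriver at (405,180). Now precise poses.

```bash
python3 - <<'E'
from h import *
P=np.load('w0.npy')
im=cv2.imread('pics/w0.png')
def pr(n,pts):
    for u,v in pts:
        print(n,(u,v),np.nanmedian(P[v-1:v+2,u-1:u+2].reshape(-1,3),0).round(1))
pr('mod',[(122,190),(199,175),(209,233),(140,243),(165,210)])
pr('bench',[(100,250),(330,90),(350,200)])
pr('adapter',[(236,262),(255,260),(243,270)])
pr('jar',[(185,77)])
# rail top ridge: z 44..56
m=(P[...,2]>43)&(P[...,2]<57)&(P[...,0]>530)&(P[...,0]<720); m[280:]=0
v,u=np.nonzero(m); k=(u>225)&(u<330); Q=P[v[k],u[k]]
print(len(Q)); vx,vy,x0,y0=cv2.fitLine(Q[:,:2].astype(np.float32),cv2.DIST_HUBER,0,.01,.01).ravel(); print('dir',vx,vy,x0,y0,np.degrees(np.arctan2(-vx,vy)))
y=np.array([-vy,vx])*(1 if vx>0 else 1)
t=(Q[:,:2]-[x0,y0])@[vx,vy]; n=(Q[:,:2]-[x0,y0])@[vy,-vx]; print(np.percentile(t,[0,2,98,100]),np.percentile(n,[0,2,10,50,90,98,100]),np.median(Q[:,2]))
# module mask: top surface by height & region
m=(P[...,2]>4)&(P[...,2]<14); m[:165]=0;m[252:]=0;m[:,:112]=0;m[:,218:]=0
n,l,st,c=cv2.connectedComponentsWithStats(m.astype(np.uint8)); i=1+st[1:,4].argmax(); Q=P[l==i]; print(st[i],np.median(Q[:,2]))
print(cv2.minAreaRect(Q[:,:2].astype(np.float32)), cv2.boxPoints(cv2.minAreaRect(Q[:,:2].astype(np.float32))).round(1).tolist())
for r in (140,200,260): print(r,[(u,P[r,u].round(0).tolist()) for u in range(225,340,6)])
E
```

```text
mod (122, 190) [461.9  -1.3   6. ]
mod (199, 175) [543.5  14.6   6.3]
mod (209, 233) [550.4 -48.5   6.8]
mod (140, 243) [474.9 -60.    6.2]
mod (165, 210) [505.2 -22.8   6.6]
bench (100, 250) [425.7 -71.4  -1.9]
bench (330, 90) [676.3  97.9  -1.7]
bench (350, 200) [702.  -13.9  -1.6]
adapter (236, 262) [579.2 -79.9  12.8]
adapter (255, 260) [600.  -77.   13.7]
adapter (243, 270) [586.6 -88.5  14.1]
jar (185, 77) [546.5 105.8  50.9]
2079
dir 0.2724164 -0.9621794 621.08563 4.726784 -164.1919
[-79.87290106 -77.03397572  87.39392183  92.05250484] [-5.1290259  -5.00314729 -4.27247498  0.01294538  4.36898261  5.48297221
  5.99390874] 48.36271803641455
[ 117  170  100   78 5442] 6.553773894550517
((507.83563232421875, -22.922500610351562), (90.78309631347656, 70.67864227294922), 10.242982864379883) [[456.8999938964844, 3.799999952316284], [469.5, -65.80000305175781], [558.7999877929688, -49.599998474121094], [546.2000122070312, 19.899999618530273]]
140 [(225, [571.0, 49.0, -1.0]), (231, [577.0, 49.0, 0.0]), (237, [584.0, 50.0, 7.0]), (243, [590.0, 50.0, 11.0]), (249, [597.0, 51.0, 24.0]), (
[... 868 characters left out ...]
0.0]), (321, [671.0, -14.0, -2.0]), (327, [678.0, -14.0, -3.0]), (333, [684.0, -14.0, -2.0]), (339, [690.0, -14.0, -2.0])]
260 [(225, [565.0, -84.0, -3.0]), (231, [573.0, -81.0, 4.0]), (237, [580.0, -80.0, 7.0]), (243, [587.0, -78.0, 11.0]), (249, [593.0, -78.0, 12.0]), (255, [600.0, -77.0, 15.0]), (261, [606.0, -84.0, -2.0]), (267, [612.0, -83.0, -1.0]), (273, [619.0, -81.0, 4.0]), (279, [626.0, -78.0, 11.0]), (285, [632.0, -72.0, 24.0]), (291, [638.0, -62.0, 48.0]), (297, [644.0, -62.0, 48.0]), (303, [653.0, -81.0, 3.0]), (309, [659.0, -81.0, 4.0]), (315, [666.0, -81.0, 4.0]), (321, [673.0, -82.0, 3.0]), (327, [680.0, -84.0, -2.0]), (333, [687.0, -83.0, -1.0]), (339, [693.0, -84.0, -2.0])]
```

Poses found: the rail is yawed 15.8°, with its inward normal n=(0.962,0.272), foot at n≈567 and top edge at n≈594. The module's centre is at n=482, t=-160 (t along the rail), skewed -5.6° to the rail. I'll put the jaws along the rail, about 31 mm open, so both fingertips push the near edge square.

Emit:
jog_arm(targets="-30 -7 -20 0 0 7 0.66;-60 -14 -40 0 0 14 0.66;-90 -20 -60 0 0 21 0.66;-120 -27 -80 0 0 28 0.66;-150 -34 -95 0 0 35 0.66;-175 -38 -105 0 0 42 0.66;-188 -41 -114 0 0 49 0.66;-188 -41 -114 0 0 56 0.66;-188 -41 -114 0 0 63 0.66;-188 -41 -114 0 0 70 0.66;-188 -41 -114 0 0 77 0.66;-188 -41 -114 0 0 84 0.66")

```text
clock: 1.15
ee_pos: [436.9, -41.0, 99.9]
orientation: [-0.155, -3.138, -0.0]
ft_force: [0.6, -0.1, -0.1]
opening: 31.1
```

Emit:
jog_arm(targets="0 0 -20 0 0 7 0.66;0 0 -40 0 0 14 0.66;0 0 -60 0 0 21.8 0.66;0 0 -75 0 0 21.8 0.66;0 0 -75 0 0 21.8 0.66;0 0 -75 0 0 21.8 0.66")

```text
clock: 1.65
ee_pos: [436.5, -40.9, 24.7]
orientation: [0.429, -3.11, -0.001]
ft_force: [0.7, 0.0, 0.1]
opening: 30.9
```

```bash
python3 - <<'E'
from h import *
s=sense();print(s['clock'],s['ee_pos'].round(1),s['opening'],rot(s['orientation']).round(3).tolist(),s['ft_force'])
d=grab('wrist'); print(np.array(d['mount']).round(2).tolist()); save(d['image'],'w1.png')
E
```

```text
1.65 [436.5 -40.9  24.7] 30.90571686187494 [[-0.963, -0.271, -0.002], [-0.271, 0.963, 0.0], [0.002, 0.001, -1.0]] [0.68861215 0.01180568 0.12384676]
[[-0.0, -0.96, -0.28, 77.92], [1.0, -0.0, 0.0, -0.26], [-0.0, -0.28, 0.96, -169.21], [0.0, 0.0, 0.0, 1.0]]
```

View pics/w1.png

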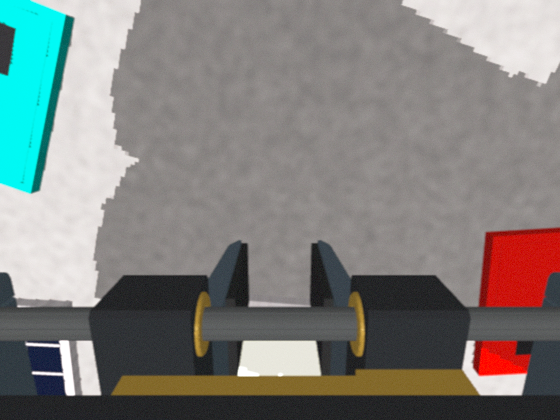

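The wrist view shows the fingertips just outside the module's near edge (edge at about row 300, columns 220-330) and clear of the red and turquoise plates. Now I'll lower and begin the push.

Emit:
jog_arm(targets="0 0 -12 0 0 0 0.66;0 0 -20 0 0 0 0.66;0 0 -22.3 0 0 0 0.66;0 0 -22.3 0 0 0 0.66;3.8 1.1 -22.3 0 0 0 0.66;7.7 2.2 -22.3 0 0 0 0.66;11.5 3.3 -22.3 0 0 0 0.66;15.4 4.4 -22.3 0 0 0 0.66;19.2 5.4 -22.3 0 0 0 0.66;23.1 6.5 -22.3 0 0 0 0.66;26.9 7.6 -22.3 0 0 0 0.66;30.8 8.7 -22.3 0 0 0 0.66")

```text
clock: 2.7
ee_pos: [468.1, -32.1, 2.6]
orientation: [0.432, -3.112, -0.0]
ft_force: [-1.2, -0.8, -0.2]
opening: 31.3
```

Emit:
jog_arm(targets="3.8 1.1 0 0 0 0 0.66;7.7 2.2 0 0 0 0 0.66;11.5 3.3 0 0 0 0 0.66;15.4 4.4 0 0 0 0 0.66;19.2 5.4 0 0 0 0 0.66;23.1 6.5 0 0 0 0 0.66;26.9 7.6 0 0 0 0 0.66;30.8 8.7 0 0 0 0 0.66;34.6 9.8 0 0 0 0 0.66;38.5 10.9 0 0 0 0 0.66;38.5 10.9 0 0 0 0 0.66")

```text
clock: 3.62
ee_pos: [507.3, -21.3, 2.7]
orientation: [-0.432, 3.111, -0.0]
ft_force: [0.3, 0.6, -0.3]
opening: 31.1
```

```bash
python3 - <<'E'
from h import *
s=sense();p=s['ee_pos'];print(p,'face n',p[:2]@[.962,.272]+16,'t',p[:2]@[-.272,.962],s['ft_force'])
d=grab('side'); im=d['image'][170:320,180:380]; save(cv2.resize(im,None,fx=3,fy=3,interpolation=2),'s1.png')
E
```

```text
[507.33161126 -21.28774987   2.65506109] face n 498.26274206518696 t -158.4730136321181 [ 0.2982318   0.60694248 -0.30678763]
```

View pics/s1.png

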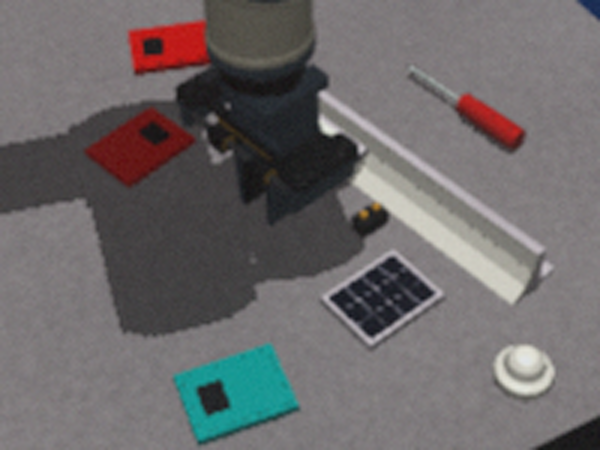

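The side view hides the module behind the gripper, but nothing else has moved: adapter at (370,218), cells-up module at (383,298). Continuing up the face.

Emit:
jog_arm(targets="2.9 0.8 -0.3 0 0 0 0.66;5.8 1.6 -0.5 0 0 0 0.66;8.7 2.4 -0.5 0 0 0 0.66;11.5 3.3 -0.5 0 0 0 0.66;14.4 4.1 -0.5 0 0 0 0.66;17.3 4.9 -0.5 0 0 0 0.66;20.2 5.7 -0.5 0 0 0 0.66;23.1 6.5 -0.5 0 0 0 0.66;26 7.3 -0.5 0 0 0 0.66;28.9 8.2 -0.5 0 0 0 0.66;31.7 9 -0.5 0 0 0 0.66;34.6 9.8 -0.5 0 0 0 0.66")

```text
clock: 4.67
ee_pos: [541.2, -11.5, 2.1]
orientation: [0.432, -3.112, 0.0]
ft_force: [-0.6, -0.0, -0.7]
opening: 31.1
```

```bash
cat > look.py <<'E'
from h import *
import sys
s=sense();p=s['ee_pos'];print(s['clock'],p.round(1),'face n',p[:2]@[.962,.272]+16,'t',p[:2]@[-.272,.962],s['ft_force'].round(1))
d=grab('scene')
P=d['P']; n=P[...,0]*.962+P[...,1]*.272; t=-P[...,0]*.272+P[...,1]*.962; z=P[...,2]
for a in range(-210,-100,10):
    m=(t>a)&(t<a+10)&(n>440)&(n<640)&(z>3)
    q=np.c_[n[m],z[m]]; q=q[q[:,1].argsort()][::max(1,len(q)//7)]; print(a,q.round(0).astype(int).tolist())
im=d['image'][150:300,200:400]; save(cv2.resize(im,None,fx=3,fy=3,interpolation=2),sys.argv[1])
E
python3 look.py s2.png
```

```text
4.6667 [541.2 -11.5   2.1] face n 533.4576280325981 t -158.28130649535473 [-0.6 -0.  -0.7]
-210 [[633, 3], [505, 136], [530, 178], [511, 227], [519, 263], [547, 329], [531, 399]]
-200 [[604, 3], [597, 60], [519, 184], [489, 228], [548, 267], [532, 308], [519, 402], [443, 482]]
-190 [[626, 3], [534, 24], [550, 104], [501, 191], [482, 258], [564, 344], [532, 399], [441, 490]]
-180 [[486, 3], [564, 36], [539, 135], [562, 244], [564, 303], [562, 369], [538, 396], [511, 408]]
-170 [[615, 4], [601, 40], [555, 182], [563, 288], [571, 354], [554, 389], [535, 403], [441, 516]]
-160 [[636, 4], [569, 35], [543, 121], [563, 274], [575, 348], [561, 387], [541, 404]]
-150 [[621, 3], [555, 27], [550, 97], [563, 269], [581, 363], [567, 393], [510, 405], [441, 526]]
-140 [[614, 3], [602, 41], [544, 97], [572, 324], [580, 373], [556, 398], [444, 503], [441, 543]]
-130 [[625, 4], [590, 61], [582, 334], [583, 377], [561, 397], [521, 406], [456, 524], [441, 567]]
-120 [[626, 3], [543, 122], [578, 391], [556, 404], [556, 411], [451, 531], [443, 558], [440, 594]]
-110 [[604, 4], [598, 55], [523, 403], [558, 410], [466, 511], [445, 539], [445, 573], [441, 610]]
```

View pics/s2.png

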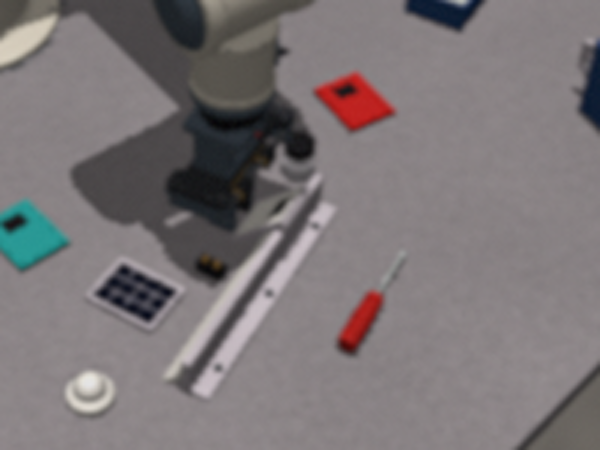

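The scene view shows the module tilting at (265,215), its far edge about 60 mm high and riding on the rail's top. About 26 mm to go.

Emit:
jog_arm(targets="2.4 0.7 0 0 0 0 0.66;4.8 1.4 0 0 0 0 0.66;7.2 2 0 0 0 0 0.66;9.6 2.7 0 0 0 0 0.66;12 3.4 0 0 0 0 0.66;14.4 4.1 0 0 0 0 0.66;16.8 4.8 0 0 0 0 0.66;19.2 5.4 0 0 0 0 0.66;21.6 6.1 0 0 0 0 0.66;24 6.8 0 0 0 0 0.66;25 7.1 0 0 0 0 0.66;25 7.1 0 0 0 0 0.66")

```text
clock: 5.72
ee_pos: [564.7, -4.6, 2.0]
orientation: [0.432, -3.109, -0.0]
ft_force: [-7.4, -3.4, 6.4]
opening: 31.0
```

```bash
cat > look2.py <<'E'
from h import *
import sys
s=sense();p=s['ee_pos'];print(s['clock'],p.round(1),'face n',(p[:2]@[.962,.272]+16).round(1),'ft',s['ft_force'].round(1))
d=grab('scene')
P=d['P']; n=P[...,0]*.962+P[...,1]*.272; t=-P[...,0]*.272+P[...,1]*.962; z=P[...,2]
lo=float(sys.argv[2]) if len(sys.argv)>2 else 53
m=(t>-205)&(t<-110)&(n>440)&(n<640)&(z>lo)&(z<95)
g=(t[m]//10*10)
for a in np.unique(g):
    q=np.c_[n[m],z[m]][g==a]; i=q[:,1].argsort()[::-1]; print(a,q[i][:5].round(0).astype(int).tolist(),'maxn',q[q[:,0].argmax()].round(0))
im=d['image'][150:300,200:400]; save(cv2.resize(im,None,fx=3,fy=3,interpolation=2),sys.argv[1])
E
python3 look2.py s3.png
```

```text
5.7167 [564.7  -4.6   2. ] face n 557.9 ft [-7.4 -3.4  6.4]
-210.0 [[581, 89]] maxn [581.  89.]
-200.0 [[571, 95], [563, 95], [582, 94], [579, 90], [581, 87]] maxn [608.  82.]
-190.0 [[579, 86], [605, 86], [602, 84], [602, 84], [607, 81]] maxn [607.  81.]
-180.0 [[580, 91], [606, 88], [601, 84], [604, 84], [609, 84]] maxn [609.  84.]
-170.0 [[601, 82], [604, 81], [606, 81], [589, 63], [586, 57]] maxn [606.  81.]
-160.0 [[568, 94], [576, 94], [574, 92], [603, 87], [608, 82]] maxn [608.  82.]
-150.0 [[566, 93], [581, 90], [574, 87], [603, 85], [558, 83]] maxn [606.  79.]
-140.0 [[581, 94], [564, 93], [581, 92], [583, 91], [603, 86]] maxn [610.  84.]
-130.0 [[580, 94], [582, 92], [610, 89], [603, 84], [607, 82]] maxn [610.  89.]
```

View pics/s3.png

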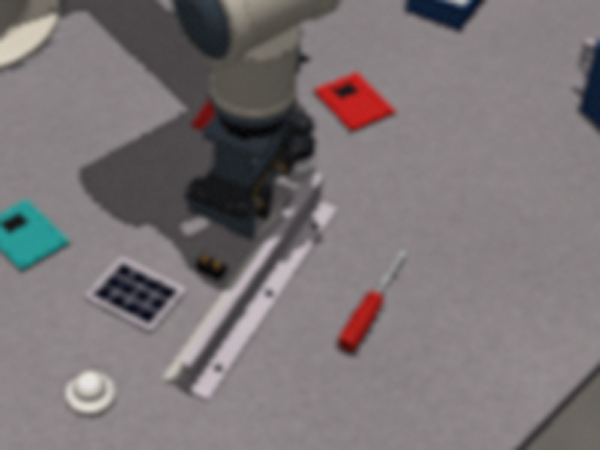

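Contact force rose to about 8 N and the raised edge measures about 83 mm high at n≈608, which is the full lean. Backing off and rising.

Emit:
jog_arm(targets="-1 -0.3 0 0 0 0 0.66;-2.9 -0.8 0 0 0 0 0.66;-6 -1.7 0 0 0 0 0.66;-11 -3 0 0 0 0 0.66;-20 -5.5 1 0 0 0 0.66;-35 -9.5 5 0 0 0 0.66;-50 -14 20 0 0 0 0.66;-60 -17 50 0 0 0 0.66;-60 -17 85 0 0 0 0.66;-60 -17 120 0 0 0 0.66;-60 -17 140 0 0 0 0.66;-60 -17 140 0 0 0 0.66")

```text
clock: 6.77
ee_pos: [507.3, -22.0, 146.2]
orientation: [-0.431, 3.106, -0.003]
ft_force: [1.4, -0.9, -0.1]
opening: 31.2
```

```bash
python3 look2.py s4.png
```

```text
6.7667 [507.3 -22.  146.2] face n 498.1 ft [ 1.4 -0.9 -0.1]
-200.0 [[602, 80], [603, 77], [597, 76], [596, 69], [598, 68]] maxn [603.  77.]
-190.0 [[605, 84], [601, 83], [609, 81], [606, 81], [607, 81]] maxn [609.  81.]
-180.0 [[602, 85], [604, 84], [605, 81], [599, 81], [608, 81]] maxn [608.  81.]
-170.0 [[606, 82], [607, 81], [601, 81], [604, 80], [585, 56]] maxn [607.  81.]
-160.0 [[606, 85], [602, 84], [603, 83], [606, 82], [603, 80]] maxn [606.  85.]
-150.0 [[605, 84], [606, 84], [609, 84], [602, 81], [605, 78]] maxn [609.  84.]
-140.0 [[604, 84], [601, 83], [608, 81], [605, 81], [598, 78]] maxn [608.  81.]
-130.0 [[605, 83], [602, 82], [606, 79], [602, 79], [600, 53]] maxn [606.  79.]
```

View pics/s4.png

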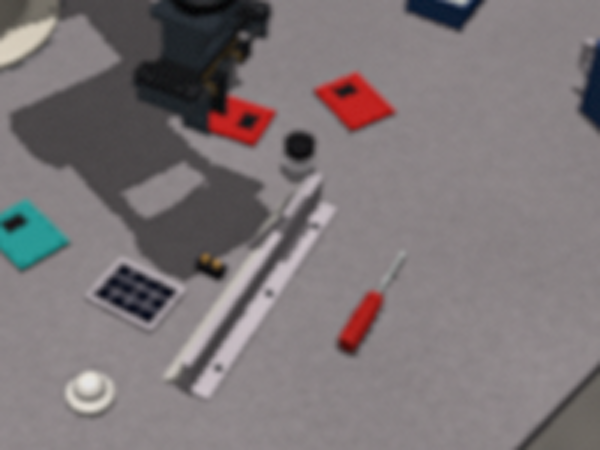

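The module stays leaning with its edge evenly about 82 mm high at t=-198..-128, and its white back faces the robot. Going over and down behind it.

Emit:
jog_arm(targets="20 5 0 0 0 0 0.66;50 13 0 0 0 0 0.66;80 20 0 0 0 0 0.66;110 28 0 0 0 0 0.66;140 36 0 0 0 0 0.66;165 42 0 0 0 0 0.66;173 44 -5 0 0 0 0.66;173 44 -30 0 0 0 0.66;173 44 -55 0 0 0 0.66;173 44 -72 0 0 0 0.66;173 44 -76 0 0 0 0.66;173 44 -76 0 0 0 0.66")

```text
clock: 7.82
ee_pos: [677.0, 22.3, 64.0]
orientation: [0.431, -3.108, -0.001]
ft_force: [-0.7, -0.1, 1.0]
opening: 31.0
```

Emit:
jog_arm(targets="-4.8 -1.4 0 0 0 0 0.66;-9.6 -2.7 0 0 0 0 0.66;-14.4 -4.1 0 0 0 0 0.66;-19.2 -5.4 0 0 0 0 0.66;-24 -6.8 0 0 0 0 0.66;-28.9 -8.2 0 0 0 0 0.66;-32 -9 0 0 0 0 0.66;-32 -9 0 0 0 0 0.66")

```text
clock: 8.48
ee_pos: [646.2, 13.3, 66.3]
orientation: [0.431, -3.111, -0.0]
ft_force: [0.1, -0.9, 0.2]
opening: 31.3
```

```bash
python3 look2.py s5.png
```

```text
8.4833 [646.2  13.3  66.3] face n 641.2 ft [ 0.1 -0.9  0.2]
-210.0 [[602, 56], [598, 54], [603, 54]] maxn [603.  54.]
-200.0 [[630, 83], [638, 82], [603, 82], [602, 81], [607, 80]] maxn [638.  82.]
-190.0 [[622, 81], [610, 79], [598, 78], [629, 74], [616, 73]] maxn [631.  72.]
-180.0 [[587, 58], [588, 58]] maxn [588.  58.]
-150.0 [[639, 87], [635, 85], [638, 78], [635, 77], [639, 76]] maxn [639.  76.]
```

Fingertips are just at the raised edge from behind (inner face n≈609, z 66). Pushing it back over.

Emit:
jog_arm(targets="-2.9 -0.8 0 0 0 0 0.66;-5.8 -1.6 0 0 0 0 0.66;-8.7 -2.4 0 0 0 0 0.66;-11.5 -3.3 0 0 0 0 0.66;-14.4 -4.1 0 0 0 0 0.66;-17.3 -4.9 0 0 0 0 0.66;-20.2 -5.7 0 0 0 0 0.66;-23.1 -6.5 0 0 0 0 0.66;-26 -7.3 0 0 0 0 0.66;-28.9 -8.2 0 0 0 0 0.66;-31.7 -9 0 0 0 0 0.66;-31.7 -9 0 0 0 0 0.66")

```text
clock: 9.53
ee_pos: [614.6, 4.4, 66.1]
orientation: [0.432, -3.111, -0.0]
ft_force: [0.0, 1.1, 0.2]
opening: 30.8
```

```bash
python3 look2.py s6.png
```

```text
9.5333 [614.6   4.4  66.1] face n 608.4 ft [0.  1.1 0.2]
-210.0 [[598, 54], [603, 54]] maxn [603.  54.]
-200.0 [[571, 86], [568, 85], [572, 81], [591, 80], [585, 79]] maxn [611.  76.]
-190.0 [[609, 93], [612, 93], [609, 88], [610, 85], [610, 83]] maxn [612.  93.]
-180.0 [[570, 57], [597, 57]] maxn [597.  57.]
-160.0 [[602, 89], [611, 77], [606, 71]] maxn [611.  77.]
-150.0 [[610, 92], [608, 91], [609, 86], [601, 82], [610, 81]] maxn [613.  78.]
```

View pics/s6.png

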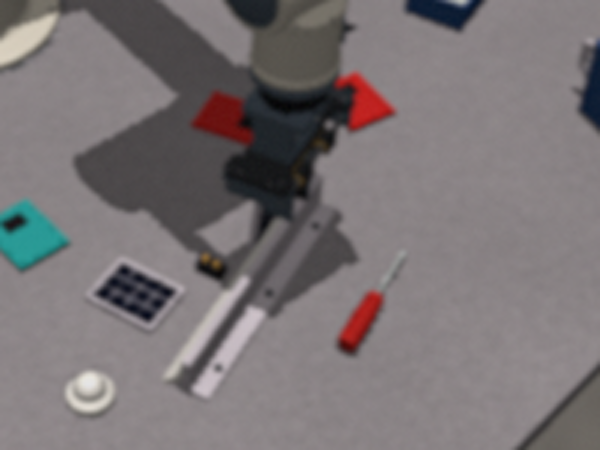

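The module is nearly upright (edge at about n 570, height 86), just ahead of the fingers at (265,215). Another 30 mm or so takes it past upright.

Emit:
jog_arm(targets="-2.9 -0.8 0 0 0 0 0.66;-5.8 -1.6 0 0 0 0 0.66;-8.7 -2.4 0 0 0 0 0.66;-11.5 -3.3 0 0 0 0 0.66;-14.4 -4.1 0 0 0 0 0.66;-17.3 -4.9 0 0 0 0 0.66;-20.2 -5.7 0 0 0 0 0.66;-23.1 -6.5 0 0 0 0 0.66;-26 -7.3 0 0 0 0 0.66;-28.9 -8.2 0 0 0 0 0.66;-28.9 -8.2 0 0 0 0 0.66;-28.9 -8.2 0 0 0 0 0.66")

```text
clock: 10.58
ee_pos: [586.2, -3.8, 66.2]
orientation: [-0.432, 3.112, 0.0]
ft_force: [0.3, 0.4, 0.1]
opening: 31.2
```

```bash
python3 look2.py s7.png; python3 - <<'E'
from h import *
d=grab('wrist'); save(d['image'],'w7.png')
E
```

```text
10.5833 [586.2  -3.8  66.2] face n 578.9 ft [0.3 0.4 0.1]
-200.0 [[581, 91], [577, 86], [573, 83], [553, 81], [550, 80]] maxn [599.  54.]
-190.0 [[581, 95], [582, 92], [578, 92], [582, 88], [579, 81]] maxn [595.  55.]
-170.0 [[604, 55], [595, 54]] maxn [604.  55.]
-160.0 [[579, 94], [575, 76]] maxn [579.  94.]
-150.0 [[580, 93], [581, 90], [579, 88], [570, 87], [581, 87]] maxn [582.  82.]
-140.0 [[596, 59]] maxn [596.  59.]
-130.0 [[600, 56], [596, 54], [595, 53]] maxn [600.  56.]
```

View pics/w7.png

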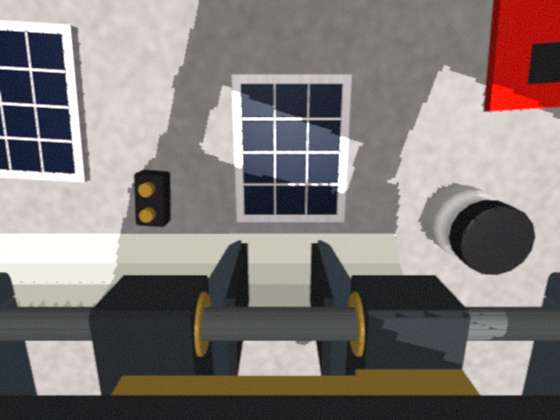

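The wrist view shows the module lying cells up at (232..350, 75..222), in front of the rail's foot line (row 235). The adapter at (152,197) and jar at (490,235) are untouched. Raising the arm clear for a final check.

Emit:
jog_arm(targets="3 1 10 0 0 0 0.66;5 1 40 0 0 0 0.66;5 1 75 0 0 0 0.66;5 1 110 0 0 0 0.66;5 1 130 0 0 0 0.66;5 1 130 0 0 0 0.66;5 1 130 0 0 0 0.66;5 1 130 0 0 0 0.66")

```text
clock: 11.35
ee_pos: [590.9, -2.6, 195.4]
orientation: [0.432, -3.111, -0.0]
ft_force: [0.2, -0.6, -0.2]
opening: 31.0
```

```bash
python3 - <<'E'
from h import *
d=grab('wrist'); P=d['P']; print(sense()['clock'],sense()['qvel'].round(3).tolist())
n=P[...,0]*.962+P[...,1]*.272; t=-P[...,0]*.272+P[...,1]*.962; z=P[...,2]
m=(n>440)&(n<563)&(t>-215)&(t<-110)&(z>3)&(z<30)
k,l,st,c=cv2.connectedComponentsWithStats(m.astype(np.uint8)); i=1+st[1:,4].argmax(); m=l==i
print(cv2.minAreaRect(np.c_[n[m],t[m]].astype(np.float32)), np.percentile(z[m],[1,50,99]), np.linalg.lstsq(np.c_[n[m],t[m],np.ones(m.sum())],z[m],rcond=None)[0])
E
```

```text
11.4 [0.001, 0.007, 0.002, -0.0, 0.002, -0.0]
((510.54156494140625, -155.6712646484375), (70.08697509765625, 89.30601501464844), 89.95653533935547) [4.88858878 6.61070774 8.39838886] [7.29416925e-04 7.07336331e-05 6.25168887e+00]
```

Flat (top at 6.6 mm, the same height as at the start), square to the rail, and the arm is still. Handing in.

```bash
python3 -c "
from bench import job_done; print(job_done())"
```

```text
the job is handed in; nothing more can be done
None
```

The face-down module is turned over and lies flat on the bench in front of the rail with its cells up; I handed the job in at about 11.4 s of the 48 s allowed.

I pushed it square along the bench with the two fingertips until it leaned on the rail. Then I let go, went over it and pushed the raised edge back from behind until it fell towards the robot.

**Last checks:**
- **Flatness and pose:** the plate measures about 89 × 70 mm and is square to the rail. Its tilt is under 0.1° and its top sits at the same height as at the start. Its edge is about 11 mm in front of the rail's foot.
- **Bystanders:** the adapter, jar, other module and red plate were in place in the wrist picture taken after the module fell. The screwdriver, light sensor and turquoise plate were last seen in place just before that. I did not check the multimeter or decade box again, but the arm never went near them.
- **Forces:** the highest wrist force I read was about 10 N, at the end of the push into the rail. I only saw the reading at the end of each move.
- **Robot:** it was at rest and touching nothing when I handed in.

No check failed or disagreed. The camera reads the bench about 2 mm low, which is within its stated accuracy.

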